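# Clip the radio's circuit boards into their holders

## Task

Put every circuit board that is lying on the bench into the holder of its own width: raise the holder's spring clip, slide the board in, plain end first, under the lips until it is fully home against the end stop, then lower the clip onto it. Leave all the clips down at the end, also on a holder that has no board, and do not disturb the lens, the cup or the wrench.

Things in the scene. Friction and masses are not known exactly. Their poses are not given: they have to be found in the camera images.
- board_small: Small circuit board, loose (may be absent): green plate 90 (x) by 30 (y) by 5 mm thick, with a bare-metal can on top to hold it by: 20 (x) by 16 (y) by 32 mm tall, centred at x = -28 mm, its top 37 mm above the underside. Origin: centre of the underside; x points away from the can to the plain front edge (x = +45 mm), z up. Balances at x = -15 to -20 mm.
- board_medium: Medium circuit board, loose (may be absent): green plate 90 (x) by 44 (y) by 5 mm thick, with a bare-metal can on top to hold it by: 20 (x) by 16 (y) by 32 mm tall, centred at x = -28 mm, its top 37 mm above the underside. Origin: centre of the underside; x points away from the can to the plain front edge (x = +45 mm), z up. Balances at x = -15 to -20 mm.
- board_large: Large circuit board, loose (may be absent): green plate 90 (x) by 58 (y) by 5 mm thick, with a bare-metal can on top to hold it by: 20 (x) by 16 (y) by 32 mm tall, centred at x = -28 mm, its top 37 mm above the underside. Origin: centre of the underside; x points away from the can to the plain front edge (x = +45 mm), z up. Balances at x = -15 to -20 mm.
- holder_small: Holder for the small board: aluminium block fixed to the bench. Origin: on the underside, on the channel's centre line; x points into the channel, from mouth to end stop; z up. Floor 52 mm wide, 10 mm above the bench, from x = -92 to +48 mm. Rails at x = -15 to +29 mm make a channel 34 mm wide; flared guides before it, x = -33 to -14 mm, 20 mm above the bench.
- holder_small_home (a point): Where the board's origin lies when it is fully home (holder x = -18, y = 0, z = +10 mm): front edge on the end stop at holder x = +27 mm, can outside the mouth. Lips overhang the channel 5 mm each side, underside 10 mm above the floor, top 13 mm, so a board goes in only by sliding from the mouth, front edge first, and not while the clip is shut. Axes as the holder's.
- clip_small (a joint): Hinge of holder_small's spring clip, rad: 0 = shut on the bare floor, 0.11 = shut on a board, 2.0 = fully raised. Hinge line along the holder's y at its x = +36, z = +36 mm, on posts 44 mm high. Opening swings the free end up and over to +x. Over-centre: let go below 1.3 it drops shut by spring and weight, above 1.7 it falls to 2.0 and stays. About 1 N at the ball moves it. Foot lands at holder x = -8 mm.
- clip_small_knob (a point): Centre of the dark steel ball grip, 20 mm across, on clip_small's free end, 48 mm from the hinge line. Shut: 44 mm before the hinge line (holder -x) and 20 mm above it; fully raised: 36 mm beyond and 32 mm above. Pinched from above along the holder's y, it turns between the fingers as the clip swings.
- holder_medium: Holder for the medium board: aluminium block fixed to the bench. Origin: on the underside, on the channel's centre line; x points into the channel, from mouth to end stop; z up. Floor 66 mm wide, 10 mm above the bench, from x = -92 to +48 mm. Rails at x = -15 to +29 mm make a channel 48 mm wide; flared guides before it, x = -33 to -14 mm, 20 mm above the bench.
- holder_medium_home (a point): Where the board's origin lies when it is fully home (holder x = -18, y = 0, z = +10 mm): front edge on the end stop at holder x = +27 mm, can outside the mouth. Lips overhang the channel 5 mm each side, underside 10 mm above the floor, top 13 mm, so a board goes in only by sliding from the mouth, front edge first, and not while the clip is shut. Axes as the holder's.
- clip_medium (a joint): Hinge of holder_medium's spring clip, rad: 0 = shut on the bare floor, 0.11 = shut on a board, 2.0 = fully raised. Hinge line along the holder's y at its x = +36, z = +36 mm, on posts 44 mm high. Opening swings the free end up and over to +x. Over-centre: let go below 1.3 it drops shut by spring and weight, above 1.7 it falls to 2.0 and stays. About 1 N at the ball moves it. Foot lands at holder x = -8 mm.
- clip_medium_knob (a point): Centre of the dark steel ball grip, 20 mm across, on clip_medium's free end, 48 mm from the hinge line. Shut: 44 mm before the hinge line (holder -x) and 20 mm above it; fully raised: 36 mm beyond and 32 mm above. Pinched from above along the holder's y, it turns between the fingers as the clip swings.
- holder_large: Holder for the large board: aluminium block fixed to the bench. Origin: on the underside, on the channel's centre line; x points into the channel, from mouth to end stop; z up. Floor 80 mm wide, 10 mm above the bench, from x = -92 to +48 mm. Rails at x = -15 to +29 mm make a channel 62 mm wide; flared guides before it, x = -33 to -14 mm, 20 mm above the bench.
- holder_large_home (a point): Where the board's origin lies when it is fully home (holder x = -18, y = 0, z = +10 mm): front edge on the end stop at holder x = +27 mm, can outside the mouth. Lips overhang the channel 5 mm each side, underside 10 mm above the floor, top 13 mm, so a board goes in only by sliding from the mouth, front edge first, and not while the clip is shut. Axes as the holder's.
- clip_large (a joint): Hinge of holder_large's spring clip, rad: 0 = shut on the bare floor, 0.11 = shut on a board, 2.0 = fully raised. Hinge line along the holder's y at its x = +36, z = +36 mm, on posts 44 mm high. Opening swings the free end up and over to +x. Over-centre: let go below 1.3 it drops shut by spring and weight, above 1.7 it falls to 2.0 and stays. About 1 N at the ball moves it. Foot lands at holder x = -8 mm.
- clip_large_knob (a point): Centre of the dark steel ball grip, 20 mm across, on clip_large's free end, 48 mm from the hinge line. Shut: 44 mm before the hinge line (holder -x) and 20 mm above it; fully raised: 36 mm beyond and 32 mm above. Pinched from above along the holder's y, it turns between the fingers as the clip swings.
- magnifier: Bystander: round magnifying lens, 77 mm across, with a 90 mm wooden handle along its +x, lying flat, 16 mm high. Origin: under the lens centre.
- cup: Bystander: white ceramic cup of screws, 72 mm across, 70 mm high. Origin: centre of its underside.
- wrench: Bystander: small chrome wrench, 130 mm long, lying flat. Origin: under its middle.
Mind the look-alikes: they are no part of the job. What is shaped like the holder_large but green or red is not meant.

How it is judged:
At the end, for the whole second after the job is handed in: Each board present is flat and at rest in the holder of its size, within 4 mm of home along the channel, 5 mm across, 3 mm in height, in line and level within 0.12 rad; every clip is down (joint below 0.18 rad), on the board or the bare floor (x of board_small in the frame of holder_small between -0.022 and -0.014 m and y of board_small in the frame of holder_small between -0.005 and 0.005 m and z of board_small in the frame of holder_small between 0.007 and 0.013 m and angle between the x axis of board_small and the x axis of holder_small, either way round below 0.12 rad and angle between each of board_small, board_medium, board_large's own z axis and vertical below 0.12 rad and linear speed of each of board_small, board_medium, board_large below 0.01 m/s and value of joint each of clip_small, clip_medium, clip_large below 0.18 rad and x of board_medium in the frame of holder_medium between -0.022 and -0.014 m and y of board_medium in the frame of holder_medium between -0.005 and 0.005 m and z of board_medium in the frame of holder_medium between 0.007 and 0.013 m and angle between the x axis of board_medium and the x axis of holder_medium, either way round below 0.12 rad and x of board_large in the frame of holder_large between -0.022 and -0.014 m and y of board_large in the frame of holder_large between -0.005 and 0.005 m and z of board_large in the frame of holder_large between 0.007 and 0.013 m and angle between the x axis of board_large and the x axis of holder_large, either way round below 0.12 rad); the robot touches nothing.
It fails at once if the magnifier is moved more than 3 cm (distance of magnifier from where it was at the start of the episode above 0.03 m).
It fails at once if the cup is moved more than 3 cm (distance of cup from where it was at the start of the episode above 0.03 m).
It fails at once if the wrench is moved more than 3 cm (distance of wrench from where it was at the start of the episode above 0.03 m).
Of board_small, board_medium, board_large only 2 to 3 are there at a start; the rules pass over those that are not, and their reading is None.
At some moment in a run one of board_small, board_medium, board_large may be knocked a few centimetres aside while the robot is not near it.
Once in a run the grip may slacken for a moment while it holds something.
It also fails if it takes over 210 s, if anything falls off the work surface, if the arm or the gripper's body presses on something with over 40 N, if the wrist force passes 120 N, or if a joint passes its speed limit or range.

## Robot

A 7-joint arm with a two-finger parallel gripper is mounted at the origin on the work surface. World frame = base frame: x ahead of the robot, y to its left, z up, the work surface at z = 0. Lengths are in m, angles in rad, forces in N, time in s.
With the tool pointing down it reaches from about 0.425 to 0.925 m from the base axis. Payload 6.8 kg.
Tool frame: the origin (TCP) lies at the very end of the fingers, on their centre line; the grasp point (between the pads) lies 19 mm behind it; z points along the fingers, y is the line along which they close (so a half turn about z gives the same grasp; the last joint's range is limited). The gripper opens to 85 mm and grips with 20 to 120 N. Pads are 22 mm wide; open, the fingers measure 114 mm over their backs; the gripper's body (76 mm by 85 mm) begins 54 mm behind the grasp point. The pads swing forward as they close: fully open they stand 13 mm farther back than shut.
Start: joints at [1.095, 0.477, 0.022, 1.555, -0.011, 1.109, -0.083], TCP at [0.243, -0.63, 0.231] pointing down, gripper open.
Joint ranges: [-2.96, 2.96], [-0.34, 2.1], [-1.41, 1.46], [0.24, 2.44], [-1.37, 4.51], [0.17, 1.92], [-2.96, 2.96]. Speed limits (rad/s): [2.39, 2.39, 3.14, 3.14, 3.14, 3.14, 3.14].

## Interface

Orientations are given as a unit quaternion [w, x, y, z].
In Python, from station import bot gives the robot as it stands.
- The arm moves only by the tool jog_arm, never from a script. Its argument "motion" is a list of rows, each a list of 7 numbers: the turn, a rotation vector about the tool's x, y, z in rad, then the shift along the tool's x, y, z in mm, then the finger opening in mm, from 0 to 85.4. A call has 1 to 10 rows; each row is the pose to reach, as a shift and turn from the pose commanded when the call began, along the tool's axes at that moment; what a row does not reach only later rows make up. A row lasts 1/8 s, in which the tool goes at most 62.5 mm and 10.7 degrees, less where a joint would pass 70% of its speed; a pose out of reach is approached as far as the arm can. A call with a gripper value outside its range is refused whole. The fingers move at their own pace and stop on an object; "grip_force" is the grip in N (left out, the last holds). Time passes only in rows, so rows that repeat a pose let the fingers close. It gives the time, the measured TCP pose, the force, the opening and the grip force at its end, in the units of the state.
- bot.get_obs(): the state, without advancing time (a new reading comes with each control period).
- bot.read_camera(name): name is "side" or "top" or "wrist"; returns a dict with "pixels" (480x640x3 uint8, red, green, blue), "camera_matrix" (3x3 intrinsics, pixels), "T" (4x4, takes a point from camera to world coordinates); the wrist camera has in their place "tool_from_camera" (4x4, takes a point from camera to tool coordinates, whose origin is the TCP and whose axes are the flange's). Camera axes: x right, y down, z forward; pixel columns grow to the right and rows downward; lengths in m; the calibration is good to about 2 mm. A picture is of the moment at which its call begins: read the wrist's pose just before it. There is no depth.
- bot.hand_in(): hands the job in; it is judged then, once.
Trained networks look in a picture, given as the dict that the camera call returned (one of the last four; its "shot" number tells which), for a name from the list of things; names that differ only in an ending like _2 or _b are one class to them, and where a whole thing is asked for, a point or a joint stands for the part that bears it (a point fixed in the world has none). Each returns a list of dicts, best first, with "score" (0 to 1); they miss things now and then, are a little off and sometimes report something else, mostly with a low value. They report only what shows in the picture. A call takes as long as a camera call. They do not tell look-alikes from the thing itself.
- bot.spot_in(thing, picture): "xy" ([column, row] in pixels, amid what is visible of it).
- bot.tip_of(thing, picture): "xy" ([column, row] in pixels: a listed point, or the origin of a listed thing).
The state is a dict: "t": time; "q": joint angles; "joint_vel": joint speeds; "joint_torque": joint torques, N m; "eef_pos": TCP position; "tool_rot": TCP orientation; "contact_force": force on the tool from outside, world axes, zero at the start; "torque": the same for the moment, N m; "gripper_width": opening from 0.0 (shut) to 1.0 (fully open); "grasp_force": force on a finger pad.
Only numpy, scipy, OpenCV 4.12 (cv2) and the standard library are available. Lean on these libraries where they do the work, as an engineer would, in place of code of your own. Each camera call takes 0.05 s, during which the arm holds its last target. There are 200 camera calls.

## Working session

There is one attempt and no reset: what is moved stays moved. The work goes in short steps, Python scripts to look and compute and a tool call to move; the robot and the scene stay as the last step left them, time stands still between calls to the robot, and variables do not carry over. Pictures are saved under pics/ and viewed, at most 14 in all, crops included, and the job is handed in when it is done.

Besides the shell and the picture viewer there is one more tool, called as name(argument=value, ...) on one line, values as JSON. jog_arm: Moves the arm, as the interface text tells. Its arguments: {"type":"object","properties":{"motion":{"type":"array"},"grip_force":{"type":"number"}},"required":["motion"]}

```bash
mkdir -p pics; ls; cat > h.py <<'E'
from station import bot
import numpy as np, cv2
def ray(p,xy,z,T=None):
    K=np.array(p["camera_matrix"]);T=np.array(p["T"] if T is None else T)
    d=T[:3,:3]@np.linalg.solve(K,[xy[0],xy[1],1.]);o=T[:3,3]
    return o+d*(z-o[2])/d[2]
def proj(p,X,T=None):
    K=np.array(p["camera_matrix"]);T=np.array(p["T"] if T is None else T)
    c=T[:3,:3].T@(np.array(X)-T[:3,3]);u=K@c;return u[:2]/u[2]
def R(q):
    from scipy.spatial.transform import Rotation as r
    return r.from_quat([q[1],q[2],q[3],q[0]]).as_matrix()
def wrist():
    o=bot.get_obs();p=bot.read_camera("wrist")
    B=np.eye(4);B[:3,:3]=R(o["tool_rot"]);B[:3,3]=o["eef_pos"]
    p["T"]=B@np.array(p["tool_from_camera"]);return p
def save(p,n,crop=None,s=1):
    im=p["pixels"][:,:,::-1]
    if crop: im=im[crop[1]:crop[3],crop[0]:crop[2]]
    cv2.imwrite("pics/"+n,cv2.resize(im,None,fx=s,fy=s,interpolation=cv2.INTER_CUBIC))
E
python3 - <<'E'
from h import *
o=bot.get_obs();print(o["t"],o["eef_pos"],o["tool_rot"],o["gripper_width"])
for c in("top","side"):
    p=bot.read_camera(c);save(p,c+"1.png");print(c,np.round(p["T"],3).tolist())
    for n in["board_small","board_medium","board_large","holder_small","holder_medium","holder_large","clip_small_knob","clip_medium_knob","clip_large_knob","holder_small_home","holder_medium_home","holder_large_home","cup","wrench","magnifier"]:
        z=.056 if "knob" in n else .01 if "home" in n else 0
        print(n,[(round(d["score"],2),np.round(d["xy"]).tolist(),np.round(ray(p,d["xy"],z)[:2],3).tolist()) for d in bot.tip_of(n,p)[:4]])
E
```

```text
pics
0.0 [ 0.2425329  -0.62927014  0.23031018] [-9.06764163e-04  9.83132488e-01  1.82892441e-01 -2.09326482e-04] 0.9961463168749518
top [[0.009, -0.998, 0.054, 0.509], [-1.0, -0.009, 0.013, 0.04], [-0.012, -0.054, -0.998, 1.174], [0.0, 0.0, 0.0, 1.0]]
board_small [(0.57, [500.0, 298.0], [0.431, -0.311])]
board_medium [(0.64, [420.0, 290.0], [0.448, -0.142]), (0.45, [290.0, 240.0], [0.551, 0.139])]
board_large [(0.77, [469.0, 233.0], [0.569, -0.247])]
holder_small [(0.86, [291.0, 241.0], [0.55, 0.137])]
holder_medium []
holder_large [(0.91, [271.0, 340.0], [0.338, 0.175]), (0.78, [230.0, 241.0], [0.548, 0.268]), (0.56, [158.0, 222.0], [0.589, 0.426]), (0.56, [212.0, 137.0], [0.774, 0.311])]
clip_small_knob [(0.73, [286.0, 244.0], [0.541, 0.141])]
clip_medium_knob [(0.51, [356.0, 240.0], [0.55, -0.001])]
clip_large_knob [(0.78, [148.0, 223.0], [0.581, 0.428]), (0.67, [232.0, 244.0], [0.54, 0.254]), (0.66, [204.0, 140.0], [0.756, 0.315]), (0.54, [266.0, 348.0], [0.33, 0.178])]
holder_small_home [(0.61, [290.0, 252.0], [0.524, 0.138])]
holder_medium_home [(0.64, [353.0, 242.0], [0.549, 0
[... 1082 characters left out ...]
])]
clip_large_knob [(0.78, [255.0, 389.0], [0.581, 0.43]), (0.67, [403.0, 300.0], [0.327, 0.172]), (0.5, [296.0, 318.0], [0.545, 0.264]), (0.47, [271.0, 202.0], [0.7, -0.056])]
holder_small_home [(0.65, [320.0, 282.0], [0.524, 0.134]), (0.16, [311.0, 270.0], [0.553, 0.102])]
holder_medium_home [(0.96, [328.0, 245.0], [0.529, 0.018])]
holder_large_home [(0.71, [264.0, 400.0], [0.569, 0.431]), (0.7, [406.0, 313.0], [0.315, 0.173]), (0.69, [200.0, 329.0], [0.755, 0.312]), (0.61, [304.0, 333.0], [0.527, 0.271])]
cup [(0.86, [245.0, 234.0], [0.753, 0.019]), (0.23, [275.0, 204.0], [0.708, -0.102])]
wrench [(0.19, [312.0, 286.0], [0.541, 0.142])]
magnifier [(0.93, [302.0, 152.0], [0.689, -0.333])]
```

```bash
python3 - <<'E'
import cv2
a=cv2.imread("pics/top1.png");cv2.imwrite("pics/top1c.png",cv2.resize(a[90:390,130:530],None,fx=2,fy=2,interpolation=cv2.INTER_CUBIC))
E
```

```text
(no output)
```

View pics/top1c.png

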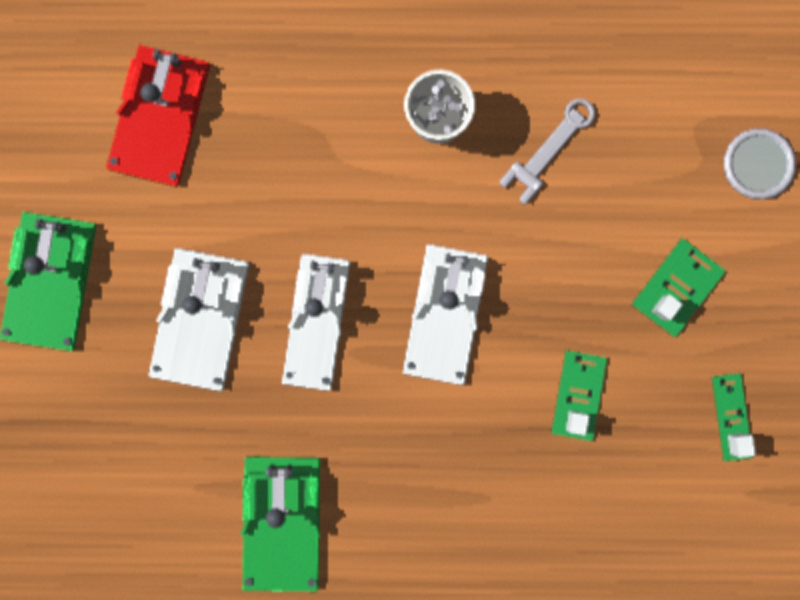

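View pics/side1.png

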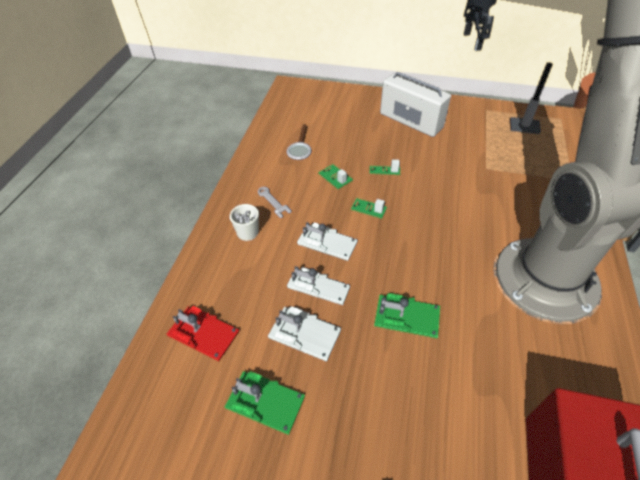

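The top crop shows three bare-aluminium holders at full-frame px (229,249) large, (288,250) small and (352,247) medium. The look-alikes are red at (209,148) and green at (154,230) and (271,352). Only the silver ones fit "aluminium", and the crop confirms it. All three boards are loose: medium (420,288), large (470,233), small (497,298).

```bash
cat >> h.py <<'E'
def metric(p,z,cx,cy,h=.13,s=4000):
    """orthorectified patch at height z: col = +world x, row = +world y; s px/m"""
    n=int(2*h*s);src=np.float32([[0,0],[n,0],[n,n],[0,n]])
    w=[(cx-h,cy-h),(cx+h,cy-h),(cx+h,cy+h),(cx-h,cy+h)]
    dst=np.float32([proj(p,(*a,z)) for a in w])
    M=cv2.getPerspectiveTransform(dst,src);return cv2.warpPerspective(p["pixels"],M,(n,n)),(lambda c:np.array([cx-h+c[0]/s,cy-h+c[1]/s]))
def big(m,c=None):
    n,l,st,ce=cv2.connectedComponentsWithStats(m.astype(np.uint8))
    i=1+np.argmax(st[1:,4]);return (l==i).astype(np.uint8)
def masks(im):
    H=cv2.cvtColor(im,cv2.COLOR_RGB2HSV);
    green=(H[...,0]>45)&(H[...,0]<85)&(H[...,1]>110)
    silver=(H[...,1]<45)&(H[...,2]>120)
    return green,silver
def rect(m,f,w):
    """centre, yaw of long axis mod pi, dims (mm)"""
    k=np.ones((9,9),np.uint8);m=cv2.morphologyEx(cv2.morphologyEx(big(m),cv2.MORPH_CLOSE,k),cv2.MORPH_OPEN,k)
    c,d,a=cv2.minAreaRect(cv2.findNonZero(m));
    if d[0]<d[1]: d=d[::-1];a+=90
    return f(c),np.radians((a+90)%180-90),np.round(np.array(d)/4,1)
def board(p,xy,z=.005):
    im,f=metric(p,z,*xy,h=.075);g,s=masks(im);c,a,d=rect(g|s,f,0)
    im2,f2=metric(p,z+.032,*xy,h=.075);s2=masks(im2)[1];k=cv2.moments(big(s2));can=f2((k["m10"]/k["m00"],k["m01"]/k["m00"]))
    cg,ag,dg=rect(g,f,0)
    if np.dot(can-cg,[np.cos(ag),np.sin(ag)])>0: ag+=np.pi
    return dict(plate=cg.round(4),yaw=round(ag,3),dims=dg,can=can.round(4),canpred=(cg-.028*np.array([np.cos(ag),np.sin(ag)])).round(4))
def holder(p,xy):
    im,f=metric(p,.01,*xy,h=.11);c,a,d=rect(masks(im)[1],f,0);
    return dict(c=c.round(4),yaw=round(a,3),dims=d,org=(c+.022*np.array([np.cos(a),np.sin(a)])).round(4))
E
python3 - <<'E'
from h import *
p=bot.read_camera("top")
for n,xy in dict(s=(.431,-.311),m=(.448,-.142),l=(.569,-.247)).items(): print(n,board(p,xy))
for n,xy in dict(s=(.535,.137),m=(.54,.002),l=(.537,.26)).items(): print(n,holder(p,xy))
E
```

```text
s {'plate': array([ 0.4315, -0.3011]), 'yaw': np.float64(0.137), 'dims': array([89.8, 32. ]), 'can': array([ 0.4048, -0.3016]), 'canpred': array([ 0.4038, -0.3049])}
m {'plate': array([ 0.4526, -0.1388]), 'yaw': np.float64(-0.17), 'dims': array([89.8, 45.5]), 'can': array([ 0.4258, -0.1323]), 'canpred': array([ 0.425 , -0.1341])}
l {'plate': array([ 0.5685, -0.2449]), 'yaw': np.float64(-0.644), 'dims': array([90.5, 59.4]), 'can': array([ 0.546 , -0.2255]), 'canpred': array([ 0.5461, -0.2281])}
s {'c': array([0.5282, 0.1427]), 'yaw': np.float64(-0.137), 'dims': array([140.5,  56.1]), 'org': array([0.55  , 0.1397])}
m {'c': array([0.5372, 0.0037]), 'yaw': np.float64(-0.182), 'dims': array([140.4,  69.9]), 'org': array([ 5.588e-01, -3.000e-04])}
l {'c': array([0.5301, 0.269 ]), 'yaw': np.float64(-0.186), 'dims': array([140.7,  84.1]), 'org': array([0.5517, 0.2649])}
```

```bash
cat >> h.py <<'E'
def goto(x,y,z,yaw):
    from scipy.spatial.transform import Rotation as r
    o=bot.get_obs();A=R(o["tool_rot"])
    c,s=np.cos(yaw),np.sin(yaw);B=np.array([[c,s,0],[s,-c,0],[0,0,-1]])
    rv=r.from_matrix(A.T@B).as_rotvec();d=A.T@(np.array([x,y,z])-o["eef_pos"])*1e3
    print("t",round(o["t"],2),"turn",rv.round(4).tolist(),"shift",d.round(1).tolist(),"w",round(o["gripper_width"]*85.4,1),"F",np.round(o["contact_force"],1).tolist())
E
python3 -c "
from h import *
goto(.50,.01,.25,-.182)"
```

```text
t 1.65 turn [0.0001, -0.0, 0.5498] shift [470.2, -504.6, -18.7] w 84.9 F [-1.0, -0.3, -0.2]
```

jog_arm(motion=[[0,0,0.15,60,-64,-19,40],[0,0,0.28,115,-124,-19,40],[0,0,0.4,170,-183,-19,40],[0,0,0.55,225,-242,-19,40],[0,0,0.55,280,-301,-19,40],[0,0,0.55,335,-360,-19,40],[0,0,0.55,390,-419,-19,40],[0,0,0.55,445,-478,-19,40],[0,0,0.55,470,-505,-19,40],[0,0,0.55,470,-505,-19,40]])

```text
t: 2.9
eef_pos: [0.4756, -0.0495, 0.2507]
tool_rot: [0.0, 0.996, -0.091, 0.001]
contact_force: [0.8, -1.1, -0.1]
gripper_width: 0.472
grasp_force: 0.0
```

```bash
python3 - <<'E'
from h import *
p=wrist();save(p,"w1.png");goto(.5,.01,.25,-.182)
print(holder(p,(.537,.004)))
for n in("clip_medium_knob","holder_medium_home","holder_medium"):
    print(n,[(d["score"],np.round(d["xy"]),ray(p,d["xy"],.056 if "knob" in n else .01 if "home" in n else 0)[:2].round(4)) for d in bot.tip_of(n,p)[:2]])
E
```

```text
t 2.95 turn [-0.0052, -0.0031, 0.0097] shift [12.7, -53.0, 1.5] w 40.4 F [2.5, 6.8, -0.8]
{'c': array([0.5364, 0.0072]), 'yaw': np.float64(-0.181), 'dims': array([140.2,  71.8]), 'org': array([0.5581, 0.0033])}
clip_medium_knob [(0.65, array([ 31., 184.]), array([0.5494, 0.2227])), (0.6, array([253., 138.]), array([0.5524, 0.0032]))]
holder_medium_home [(0.73, array([264., 150.]), array([0.538 , 0.0041])), (0.5, array([405., 202.]), array([ 0.4551, -0.1357]))]
holder_medium [(0.68, array([261., 131.]), array([0.5573, 0.0044]))]
```

View pics/w1.png

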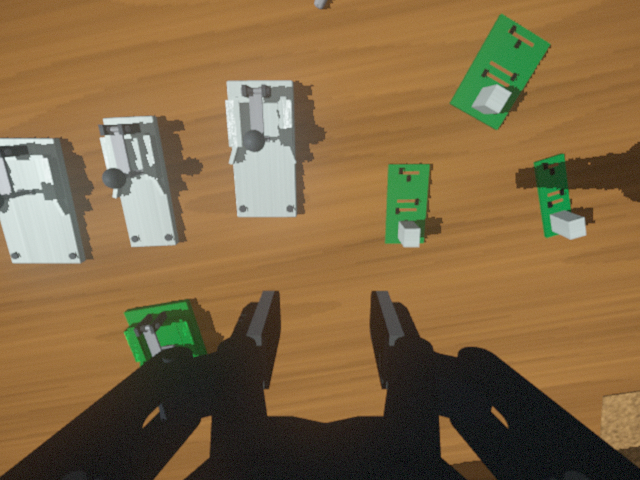

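jog_arm(motion=[[0,0,0,3,-44,20,34],[0,0,0,3,-44,50,34],[0,0,0,3,-44,50,34],[0,0,0,3,-44,50,34]])

```text
t: 3.6
eef_pos: [0.4861, -0.0101, 0.2011]
tool_rot: [0.0, 0.996, -0.092, 0.0]
contact_force: [-0.1, 0.3, 1.1]
gripper_width: 0.399
grasp_force: 0.0
```

```bash
python3 - <<'E'
from h import *
p=wrist()
print(holder(p,(.537,.004)))
for n in("clip_medium_knob","holder_medium_home","holder_medium"):
    print(n,[(d["score"],np.round(d["xy"]),ray(p,d["xy"],.056 if "knob" in n else .01 if "home" in n else 0)[:2].round(4)) for d in bot.tip_of(n,p)[:2]])
goto(.5508,.003,.037,-.182)
for n,xy in dict(s=(.431,-.301),m=(.4526,-.1388),l=(.5685,-.245)).items(): print(n,board(p,xy))
E
```

```text
{'c': array([0.536 , 0.0062]), 'yaw': np.float64(-0.18), 'dims': array([140.1,  72. ]), 'org': array([0.5576, 0.0022])}
clip_medium_knob [(0.8, array([294., 147.]), array([0.5503, 0.0029])), (0.64, array([162., 190.]), array([0.5361, 0.1165]))]
holder_medium_home [(0.93, array([301., 155.]), array([0.5396, 0.0021])), (0.59, array([159., 192.]), array([0.5311, 0.1417]))]
holder_medium [(0.63, array([295., 138.]), array([0.5554, 0.005 ])), (0.36, array([134., 190.]), array([0.5361, 0.1708]))]
t 3.8 turn [-0.0002, -0.002, -0.0015] shift [60.7, -23.6, 164.4] w 33.8 F [0.3, 0.1, 0.2]
s {'plate': array([ 0.4301, -0.2978]), 'yaw': np.float64(0.105), 'dims': array([92.2, 32.9]), 'can': array([ 0.4113, -0.28  ]), 'canpred': array([ 0.4023, -0.3007])}
m {'plate': array([ 0.4511, -0.1375]), 'yaw': np.float64(-0.173), 'dims': array([90.9, 45.9]), 'can': array([ 0.4262, -0.1283]), 'canpred': array([ 0.4235, -0.1326])}
l {'plate': array([ 0.5675, -0.2435]), 'yaw': np.float64(-0.645), 'dims': array([91.5, 60.5]), 'can': array([ 0.5459, -0.219 ]), 'canpred': array([ 0.5451, -0.2267])}
```

```bash
cat >> h.py <<'E'
def holder2(p,xy,W,a=None):
    """floor-only fit: front strip at local x -88..-45 for centre line, front edge at -92"""
    im,f=metric(p,.01,*xy,h=.12);m=big(masks(im)[1]);h=holder(p,xy);a=h["yaw"] if a is None else a;o=h["org"]
    for _ in range(4):
        ys,xs=np.nonzero(m);P=np.array([xy[0]-.12+xs/4000,xy[1]-.12+ys/4000]).T-o
        e=np.array([np.cos(a),np.sin(a)]);n=np.array([-e[1],e[0]]);u=P@e;v=P@n
        b=np.arange(-.088,-.045,.001);L=np.array([[v[(u>q)&(u<q+.001)].min(),v[(u>q)&(u<q+.001)].max()] for q in b])
        V=np.arange(-W/2+.005,W/2-.005,.001);fr=np.array([u[(v>q)&(v<q+.001)].min() for q in V])
        sl=np.polyfit(b,L[:,0],1)[0]/2+np.polyfit(b,L[:,1],1)[0]/2
        a+=np.arctan(sl);o=o+n*np.median(L.mean(1))+e*(np.median(fr)+.092)
    return dict(org=o.round(4),yaw=round(a,3),w=round(np.median(L[:,1]-L[:,0])*1e3,1))
E
python3 - <<'E'
from h import *
for p in(wrist(),bot.read_camera("top")):
  for W,xy in((.066,(.537,.004)),(.052,(.528,.1427)),(.08,(.53,.269))):
    try: print(W,holder2(p,xy,W))
    except Exception as e: print(W,e)
E
```

```text
0.066 {'org': array([0.5578, 0.0019]), 'yaw': np.float64(-0.18), 'w': np.float64(66.1)}
0.052 zero-size array to reduction operation minimum which has no identity
0.08 zero-size array to reduction operation minimum which has no identity
0.066 {'org': array([ 0.5008, -0.0763]), 'yaw': np.float64(-0.529), 'w': np.float64(88.1)}
0.052 {'org': array([0.5498, 0.1382]), 'yaw': np.float64(-0.149), 'w': np.float64(52.4)}
0.08 {'org': array([0.5513, 0.2631]), 'yaw': np.float64(-0.193), 'w': np.float64(80.3)}
```

jog_arm(motion=[[0,0,0,30,-24,20,40],[0,0,0,60,-24,60,40],[0,0,0,60,-24,110,40],[0,0,0,60,-24,145,40],[0,0,0,60,-24,164,40],[0,0,0,60,-24,164,40],[0,0,0,60,-24,164,10],[0,0,0,60,-24,164,10],[0,0,0,60,-24,164,10],[0,0,0,60,-24,164,10]], grip_force=30)

```text
t: 5.15
eef_pos: [0.5498, 0.0033, 0.037]
tool_rot: [0.0, 0.996, -0.091, 0.001]
contact_force: [-0.1, -5.3, 3.6]
gripper_width: 0.204
grasp_force: 29.3
```

jog_arm(motion=[[0,0,0,7,0,-11,10],[0,0,0,16,0,-20,10],[0,0,0,27,0,-25,10],[0,0,0,40,0,-28,10],[0,0,0,52,0,-28,10],[0,0,0,64,0,-24,10],[0,0,0,75,0,-17,10],[0,0,0,77,0,-15,10],[0,0,0,77,0,-15,40],[0,0,0,77,0,-15,40]])

```text
t: 6.4
eef_pos: [0.6253, -0.0082, 0.0517]
tool_rot: [-0.001, 0.996, -0.09, 0.0]
contact_force: [-0.1, -0.4, -0.6]
gripper_width: 0.465
grasp_force: 0.0
```

```bash
python3 -c "
from h import *
goto(.52,.0,.2,-.18)"
```

```text
t 6.4 turn [-0.0016, -0.0003, -0.001] shift [-105.0, 10.6, -148.4] w 39.7 F [-0.1, -0.4, -0.6]
```

jog_arm(motion=[[0,0,0,0,0,-40,50],[0,0,0,-20,10,-90,50],[0,0,0,-60,45,-128,50],[0,0,-0.01,-100,85,-128,50],[0,0,-0.01,-140,125,-128,50],[0,0,-0.01,-175,159,-128,50],[0,0,-0.01,-175,159,-128,50],[0,0,-0.01,-175,159,-128,50]])

```text
t: 7.4
eef_pos: [0.4249, -0.1336, 0.1797]
tool_rot: [-0.0, 0.996, -0.086, 0.001]
contact_force: [-0.0, -0.3, 0.7]
gripper_width: 0.584
grasp_force: 0.0
```

```bash
python3 - <<'E'
from h import *
p=wrist();save(p,"w2.png")
print(board(p,(.452,-.138)))
goto(.425,-.133,.012,-.172)
print([(d["score"],np.round(d["xy"]),ray(p,d["xy"],0)[:2].round(4)) for d in bot.tip_of("board_medium",p)[:2]])
E
```

```text
{'plate': array([ 0.4512, -0.1376]), 'yaw': np.float64(-0.171), 'dims': array([90.2, 44.3]), 'can': array([ 0.4236, -0.1328]), 'canpred': array([ 0.4236, -0.1328])}
t 7.45 turn [-0.0006, -0.0013, 0.0016] shift [-0.5, -0.2, 167.6] w 49.9 F [0.5, 0.8, 0.3]
[(0.69, array([324., 182.]), array([ 0.4524, -0.1379])), (0.41, array([137.,  86.]), array([0.5587, 0.0039]))]
```

View pics/w2.png

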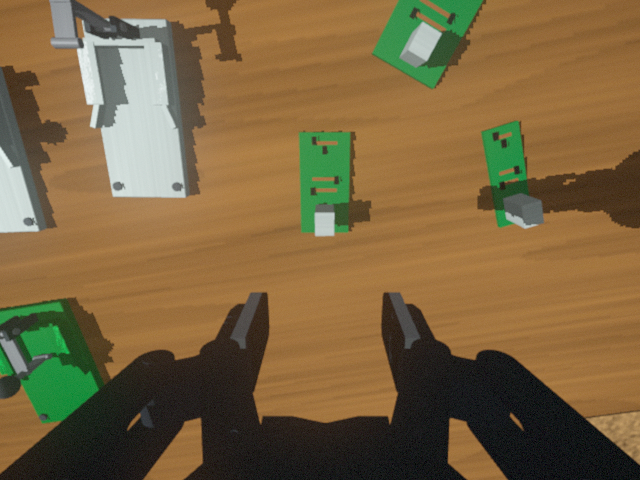

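The medium clip is up, and the medium board lies at px (325,182) with its can at (324,215). The measured size (90.2 × 44.3 mm) matches, so I grasp it.

jog_arm(motion=[[0,0,0,-1.5,0,50,40],[0,0,0,-1.5,0,100,40],[0,0,0,-1.5,0,145,40],[0,0,0,-1.5,0,168,40],[0,0,0,-1.5,0,168,40],[0,0,0,-1.5,0,168,8],[0,0,0,-1.5,0,168,8],[0,0,0,-1.5,0,168,8],[0,0,0,-1.5,0,168,8],[0,0,0,-1.5,0,168,8]], grip_force=60)

```text
t: 8.75
eef_pos: [0.4237, -0.1343, 0.0123]
tool_rot: [0.0, 0.996, -0.086, 0.001]
contact_force: [-0.0, 1.3, 7.8]
gripper_width: 0.176
grasp_force: 59.6
```

```bash
cat >> h.py <<'E'
def at(o,yaw,dx,dy=0):
    c,s=np.cos(yaw),np.sin(yaw);return o[0]+dx*c-dy*s,o[1]+dx*s+dy*c
E
python3 - <<'E'
from h import *
o=(.5578,.0019)
x,y=at(o,-.18,-.085-.028);goto(x,y,.06,-.18);goto(x,y,.024,-.18)
E
```

```text
t 8.75 turn [0.0001, -0.0024, 0.0078] shift [-4.1, -158.0, -47.7] w 15.0 F [-0.0, 1.3, 7.8]
t 8.75 turn [0.0001, -0.0024, 0.0078] shift [-4.2, -158.0, -11.7] w 15.0 F [-0.0, 1.3, 7.8]
```

jog_arm(motion=[[0,0,0,0,0,-25,8],[0,0,0,0,0,-60,8],[0,0,0.008,-2,-40,-60,8],[0,0,0.008,-4,-90,-60,8],[0,0,0.008,-4,-135,-60,8],[0,0,0.008,-4,-158,-60,8],[0,0,0.008,-4,-158,-40,8],[0,0,0.008,-4,-158,-25,8],[0,0,0.008,-4,-158,-25,8]])

```text
t: 9.88
eef_pos: [0.4447, 0.0216, 0.0354]
tool_rot: [0.0, 0.996, -0.09, -0.001]
contact_force: [0.1, -0.4, -0.5]
gripper_width: 0.176
grasp_force: 58.7
```

```bash
python3 - <<'E'
from h import *
p=wrist();save(p,"w3.png")
o=(.5578,.0019)
print(board(p,at(o,-.18,-.085),.03))
x,y=at(o,-.18,-.085-.028);goto(x,y,.024,-.18)
E
```

```text
{'plate': array([0.4799, 0.0152]), 'yaw': np.float64(2.969), 'dims': array([73.5, 44.1]), 'can': array([0.5301, 0.0074]), 'canpred': array([0.5075, 0.0104])}
t 9.93 turn [0.0006, 0.0012, -0.001] shift [1.3, -0.7, 12.0] w 15.0 F [-0.0, 0.5, -0.8]
```

View pics/w3.png

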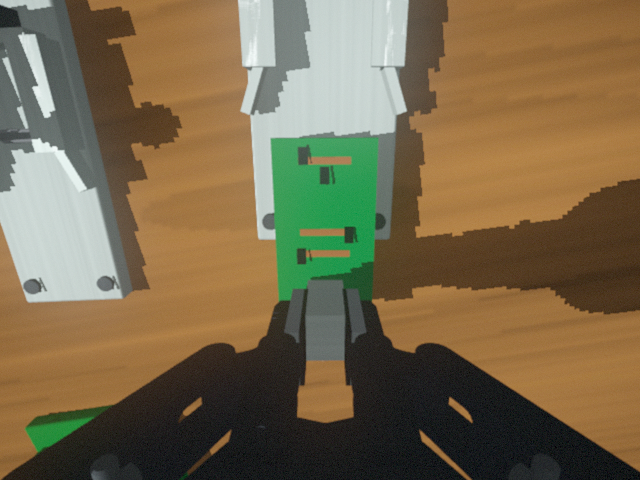

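The board is held straight (front edge at row 138, centre col 325) and is in line with the channel (col 324-325). I lower it and slide it in.

jog_arm(motion=[[0,0,0,1,-0.5,6,8],[0,0,0,1,-0.5,11.5,8],[0,0,0,8,-0.5,11.5,8],[0,0,0,18,-0.5,11.5,8],[0,0,0,28,-0.5,11.5,8],[0,0,0,38,-0.5,11.5,8],[0,0,0,48,-0.5,11.5,8],[0,0,0,57,-0.5,11.5,8],[0,0,0,63,-0.5,11.5,8],[0,0,0,63,-0.5,11.5,8]])

```text
t: 11.18
eef_pos: [0.5082, 0.0113, 0.0247]
tool_rot: [-0.0, 0.996, -0.09, 0.0]
contact_force: [0.2, 0.0, -0.9]
gripper_width: 0.174
grasp_force: 58.7
```

```bash
python3 - <<'E'
from h import *
o=(.5578,.0019)
x,y=at(o,-.18,-.018-.028);goto(x,y,.0235,-.18)
E
```

```text
t 11.18 turn [-0.0001, -0.0002, -0.0005] shift [4.5, 0.4, 1.2] w 14.9 F [0.2, 0.0, -0.9]
```

jog_arm(motion=[[0,0,0,2,0,0.5,8],[0,0,0,4,0,1,8],[0,0,0,5,0,1,8],[0,0,0,6,0,1,8],[0,0,0,7,0,1,8],[0,0,0,7,0,1,8]])

```text
t: 11.92
eef_pos: [0.513, 0.0104, 0.0234]
tool_rot: [0.0, 0.996, -0.09, -0.002]
contact_force: [-5.7, 1.4, 2.1]
gripper_width: 0.173
grasp_force: 59.0
```

```bash
python3 - <<'E'
from h import *
o=(.5578,.0019)
x,y=at(o,-.18,-.018-.028);goto(x,y,.0235,-.18)
E
```

```text
t 11.93 turn [0.0007, 0.003, 0.0002] shift [-0.4, 0.3, -0.1] w 14.8 F [-5.7, 1.4, 2.1]
```

jog_arm(motion=[[0,0,0,-2,0,0,40],[0,0,0,-2,0,0,40],[0,0,0,-2,0,0,40],[0,0,0,-2,0,-30,40],[0,0,0,-2,0,-80,40],[0,0,0,-2,0,-130,40],[0,0,0,-2,0,-150,40],[0,0,0,-2,0,-150,40]])

```text
t: 12.92
eef_pos: [0.5141, 0.0104, 0.1755]
tool_rot: [-0.0, 0.996, -0.09, 0.002]
contact_force: [-0.2, -0.7, -0.7]
gripper_width: 0.466
grasp_force: 0.0
```

```bash
python3 - <<'E'
from h import *
p=wrist();save(p,"w4.png")
o=(.5578,.0019)
print(at(o,-.18,-.018),board(p,at(o,-.18,-.018),.015))
x,y=at(o,-.18,.072);goto(x,y,.049,-.18)
print([(d["score"],np.round(d["xy"]),ray(p,d["xy"],.068)[:2].round(4)) for d in bot.tip_of("clip_medium_knob",p)[:2]],x,y)
print([(d["score"],np.round(d["xy"]),ray(p,d["xy"],.01)[:2].round(4)) for d in bot.tip_of("board_medium",p)[:2]])
E
```

```text
(np.float64(0.5400908135298138), np.float64(0.005122532321664835)) {'plate': array([0.5397, 0.0058]), 'yaw': np.float64(2.983), 'dims': array([88.3, 43.7]), 'can': array([0.5432, 0.0057]), 'canpred': array([0.5673, 0.0013])}
t 12.97 turn [-0.0001, -0.0014, -0.0005] shift [117.4, 0.2, 125.2] w 39.9 F [-0.6, -0.4, -0.0]
[(0.91, array([325.,  78.]), array([ 0.6187, -0.0087]))] 0.6286367458807447 -0.01099012928665934
[(0.95, array([323., 186.]), array([0.5406, 0.0072]))]
```

View pics/w4.png

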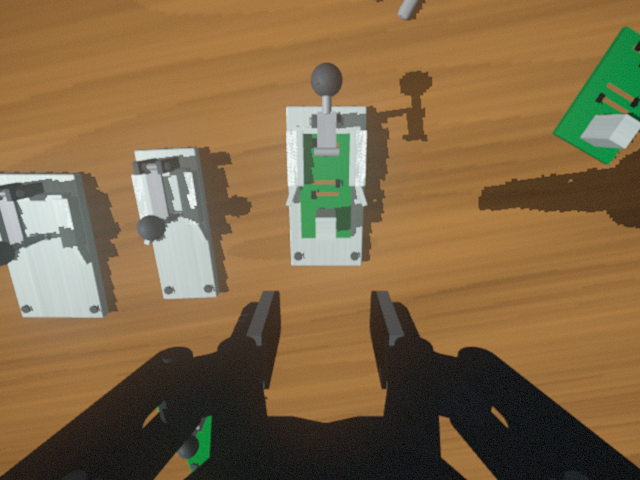

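```bash
cat >> h.py <<'E'
def knob(o,yaw,th):
    f=np.arctan2(20,-44)-th;r=.04833;x,y=at(o,yaw,.036+r*np.cos(f));return x,y,.036+r*np.sin(f)
E
python3 - <<'E'
from h import *
p=wrist();o=(.5578,.0019);k=bot.tip_of("clip_medium_knob",p)[0]["xy"];print(k)
for th in(1.5,1.6,1.7,1.8,1.9,2.0): print(th,np.round(knob(o,-.18,th),4),proj(p,knob(o,-.18,th)).round(1))
E
```

```text
[326.0, 74.5]
1.5 [ 0.6098 -0.0076  0.0813] [324.9  86.3]
1.6 [ 0.6141 -0.0084  0.0794] [324.9  78.8]
1.7 [ 0.6183 -0.0091  0.0771] [324.9  71.8]
1.8 [ 0.6222 -0.0098  0.0743] [324.9  65.3]
1.9 [ 0.6258 -0.0105  0.0712] [324.9  59.6]
2.0 [ 0.6291 -0.0111  0.0677] [324.9  54.7]
```

```bash
python3 - <<'E'
from h import *
o=(.5578,.0019)
for c in("top","side"):
    p=bot.read_camera(c);print(c,[(round(d["score"],2),np.round(d["xy"],1)) for d in bot.tip_of("clip_medium_knob",p)])
    for th in(1.5,1.7,1.9,2.0): print(th,proj(p,knob(o,-.18,th)).round(1))
    x,y=proj(p,knob(o,-.18,1.9)).astype(int);save(p,c+"2.png",(x-40,y-30,x+40,y+30),5)
E
python3 -c "
import cv2,numpy as np
cv2.imwrite('pics/b2.png',np.hstack([cv2.imread(f'pics/{c}2.png') for c in('top','side')]))"
```

```text
top [(0.51, array([361.3, 206.4])), (0.19, array([349.4, 149.7]))]
1.5 [359.6 209.9]
1.7 [360.3 205.9]
1.9 [360.8 202.5]
2.0 [361.  201.1]
side [(0.55, array([293.6, 211.1])), (0.29, array([320.4, 283.9]))]
1.5 [298.5 213.5]
1.7 [295.5 213.7]
1.9 [292.9 214.5]
2.0 [291.8 215. ]
```

View pics/b2.png

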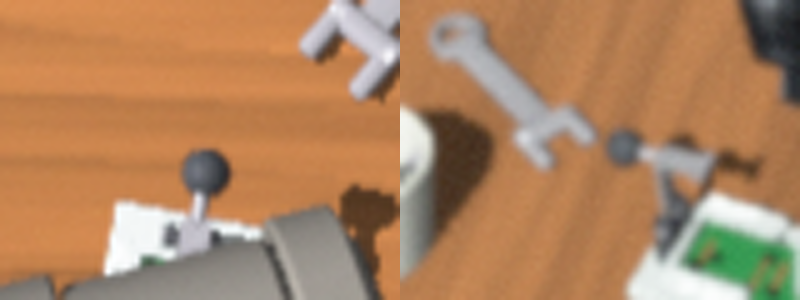

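jog_arm(motion=[[0,0,0,35,0,0,45],[0,0,0,70,0,0,45],[0,0,0,104,0,20,45],[0,0,0,105,0,70,45],[0,0,0,105,0,115,45],[0,0,0,105,0,115,45],[0,0,0,105,0,115,10],[0,0,0,105,0,115,10],[0,0,0,105,0,115,10],[0,0,0,105,0,115,10]], grip_force=30)

```text
t: 14.62
eef_pos: [0.6179, -0.0092, 0.0606]
tool_rot: [0.0, 0.996, -0.09, 0.002]
contact_force: [2.2, -4.9, 5.5]
gripper_width: 0.211
grasp_force: 29.5
```

jog_arm(motion=[[0,0,0,-11,0,-4,10],[0,0,0,-23,0,-6,10],[0,0,0,-36,0,-4,10],[0,0,0,-47,0,0,10],[0,0,0,-56,0,6,10],[0,0,0,-61,0,12,10],[0,0,0,-61,0,12,10],[0,0,0,-61,0,12,45],[0,0,0,-61,0,12,45],[0,0,0,-61,0,0,45]])

```text
t: 15.88
eef_pos: [0.5557, 0.0033, 0.0586]
tool_rot: [-0.0, 0.996, -0.09, -0.001]
contact_force: [0.6, -0.2, -0.1]
gripper_width: 0.531
grasp_force: 0.0
```

```bash
python3 - <<'E'
from h import *
os=(.5498,.1382)
x,y=at(os,-.149,-.07);goto(x,y,.2,-.149)
E
```

```text
t 15.88 turn [-0.0003, 0.0014, -0.0304] shift [-100.0, -129.6, -141.3] w 45.4 F [0.6, -0.2, -0.1]
```

Now up and over to view the small holder (the view includes the medium clip too).

jog_arm(motion=[[0,0,0,0,0,-40,45],[0,0,0,-20,-15,-90,45],[0,0,-0.03,-50,-60,-141,45],[0,0,-0.03,-80,-100,-141,45],[0,0,-0.03,-100,-130,-141,45],[0,0,-0.03,-100,-130,-141,45],[0,0,-0.03,-100,-130,-141,45]])

```text
t: 16.75
eef_pos: [0.4813, 0.1478, 0.2003]
tool_rot: [0.0, 0.997, -0.075, 0.0]
contact_force: [0.0, -0.5, -1.1]
gripper_width: 0.523
grasp_force: 0.0
```

```bash
python3 - <<'E'
from h import *
p=wrist();save(p,"w5.png")
h=holder2(p,(.528,.1427),.052);print(h)
try:print(holder2(p,(.53,.269),.08))
except Exception as e:print(e)
for n,o,a in(("medium",(.5578,.0019),-.18),("small",h["org"],h["yaw"])):
  print(n,[(round(d["score"],2),np.round(d["xy"],1)) for d in bot.tip_of(f"clip_{n}_knob",p)[:3]],[proj(p,knob(o,a,t)).round(1) for t in(0,.11,.3)])
k=knob(h["org"],h["yaw"],0);print(k);goto(k[0],k[1],.037,h["yaw"])
E
```

```text
{'org': array([0.5484, 0.1407]), 'yaw': np.float64(-0.139), 'w': np.float64(52.0)}
{'org': array([0.5499, 0.2656]), 'yaw': np.float64(-0.188), 'w': np.float64(80.1)}
medium [(0.56, array([501.8, 101.2]))] [array([498.8, 107.8]), array([502.3, 104. ]), array([508.5,  95.5])]
small [(0.98, array([324.5, 149.4])), (0.68, array([183.8, 176.1]))] [array([321.3, 148.5]), array([321.2, 145.6]), array([321. , 138.7])]
(np.float64(0.5404791286151005), np.float64(0.14180814716932413), np.float64(0.05599909629807622))
t 16.9 turn [0.0004, -0.0, -0.0136] shift [59.1, -3.8, 162.7] w 44.8 F [1.1, -0.6, 0.9]
```

View pics/w5.png

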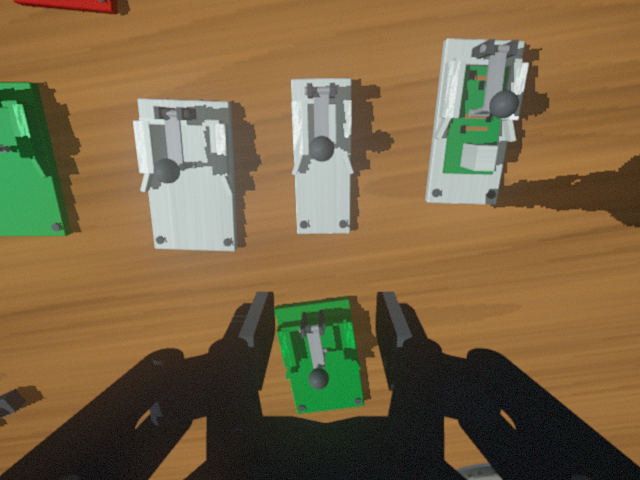

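jog_arm(motion=[[0,0,-0.014,30,-4,20,40],[0,0,-0.014,59,-4,60,40],[0,0,-0.014,59,-4,110,40],[0,0,-0.014,59,-4,145,40],[0,0,-0.014,59,-4,163,40],[0,0,-0.014,59,-4,163,40],[0,0,-0.014,59,-4,163,10],[0,0,-0.014,59,-4,163,10],[0,0,-0.014,59,-4,163,10],[0,0,-0.014,59,-4,163,10]], grip_force=30)

```text
t: 18.15
eef_pos: [0.5404, 0.1418, 0.0379]
tool_rot: [0.001, 0.998, -0.069, 0.001]
contact_force: [-1.0, -5.6, 1.4]
gripper_width: 0.212
grasp_force: 29.2
```

jog_arm(motion=[[0,0,0,7,0,-11,10],[0,0,0,16,0,-20,10],[0,0,0,27,0,-25,10],[0,0,0,40,0,-28,10],[0,0,0,52,0,-28,10],[0,0,0,64,0,-24,10],[0,0,0,75,0,-17,10],[0,0,0,79,0,-13,10],[0,0,0,79,0,-13,10],[0,0,0,79,0,-13,10]])

```text
t: 19.4
eef_pos: [0.6213, 0.1308, 0.0525]
tool_rot: [0.0, 0.998, -0.069, 0.003]
contact_force: [1.3, -7.0, 5.3]
gripper_width: 0.204
grasp_force: 29.2
```

```bash
python3 - <<'E'
from h import *
p=bot.read_camera("top")
for n,xy in dict(s=(.431,-.301),l=(.568,-.244)).items(): print(n,board(p,xy))
goto(.404,-.304,.2,.137)
E
```

```text
s {'plate': array([ 0.4318, -0.3011]), 'yaw': np.float64(0.136), 'dims': array([90.3, 32. ]), 'can': array([ 0.4048, -0.3015]), 'canpred': array([ 0.404 , -0.3049])}
l {'plate': array([ 0.5687, -0.2443]), 'yaw': np.float64(-0.644), 'dims': array([90.3, 58.1]), 'can': array([ 0.5462, -0.2276]), 'canpred': array([ 0.5463, -0.2275])}
t 19.45 turn [0.0013, -0.0052, -0.2753] shift [-154.5, 460.7, -148.0] w 17.6 F [1.8, -7.2, 5.8]
```

jog_arm(motion=[[0,0,0,0,0,0,45],[0,0,0,0,0,0,45],[0,0,0,0,0,0,45],[0,0,0,0,0,-45,45],[0,0,0,0,0,-100,45],[0,0,0,-10,30,-148,45],[0,0,-0.07,-25,75,-148,45],[0,0,-0.14,-42,125,-148,45],[0,0,-0.2,-60,180,-148,45],[0,0,-0.275,-78,234,-148,45]])

```text
t: 20.7
eef_pos: [0.5083, -0.0896, 0.1979]
tool_rot: [-0.0, 0.997, 0.071, 0.0]
contact_force: [-0.1, -0.4, 0.5]
gripper_width: 0.522
grasp_force: 0.0
```

```bash
python3 - <<'E'
from h import *
goto(.404,-.303,.19,.137)
o=(.5484,.1407)
p=bot.read_camera("top");print([(round(d["score"],2),np.round(d["xy"],1)) for d in bot.tip_of("clip_small_knob",p)[:3]],[proj(p,knob(o,-.139,t)).round(1) for t in(0,1.5,1.7,1.9,2)])
goto(.404,-.303,.19,.137)
E
```

```text
t 20.7 turn [0.0, -0.0006, 0.0049] shift [-133.4, 196.6, 7.9] w 44.6 F [-0.1, -0.4, 0.5]
[(0.64, array([291.4, 202.7])), (0.57, array([470.8, 229.7]))] [array([285.9, 244.2]), array([289.3, 213.9]), array([290.2, 209.8]), array([291. , 206.3]), array([291.4, 204.9])]
t 20.8 turn [0.0027, 0.003, -0.006] shift [-128.1, 192.8, 8.3] w 45.2 F [0.1, -0.1, -0.2]
```

jog_arm(motion=[[0,0,0,-30,48,8,45],[0,0,0,-62,96,8,45],[0,0,0,-95,144,8,45],[0,0,0,-128,193,8,45],[0,0,0,-128,193,8,45],[0,0,0,-128,193,8,45],[0,0,0,-128,193,8,45]])

```text
t: 21.68
eef_pos: [0.4102, -0.2955, 0.1898]
tool_rot: [-0.0, 0.997, 0.071, 0.0]
contact_force: [-1.2, 0.3, 0.2]
gripper_width: 0.526
grasp_force: 0.0
```

```bash
python3 - <<'E'
from h import *
p=wrist();b=board(p,(.431,-.301));print(b);goto(*b["canpred"],.012,b["yaw"])
print([(round(d["score"],2),np.round(d["xy"]),ray(p,d["xy"],0)[:2].round(4)) for d in bot.tip_of("board_small",p)[:2]])
E
```

```text
{'plate': array([ 0.4302, -0.3   ]), 'yaw': np.float64(0.136), 'dims': array([89.9, 30.3]), 'can': array([ 0.4052, -0.3033]), 'canpred': array([ 0.4024, -0.3038])}
t 21.73 turn [-0.0004, -0.0004, 0.0058] shift [-8.8, 7.1, 177.8] w 45.4 F [-0.2, -0.9, -0.4]
[(0.64, array([330., 188.]), array([ 0.4304, -0.2975]))]
```

jog_arm(motion=[[0,0,0.006,-8,7,50,40],[0,0,0.006,-8,7,100,40],[0,0,0.006,-8,7,150,40],[0,0,0.006,-8,7,178,40],[0,0,0.006,-8,7,178,40],[0,0,0.006,-8,7,178,8],[0,0,0.006,-8,7,178,8],[0,0,0.006,-8,7,178,8],[0,0,0.006,-8,7,178,8],[0,0,0.006,-8,7,178,8]], grip_force=60)

```text
t: 23.02
eef_pos: [0.4032, -0.3059, 0.0133]
tool_rot: [0.001, 0.998, 0.066, 0.001]
contact_force: [-0.5, 0.6, 8.6]
gripper_width: 0.176
grasp_force: 59.6
```

```bash
python3 - <<'E'
from h import *
o=(.5484,.1407);a=-.139
x,y=at(o,a,-.088-.0275);goto(x,y,.09,a)
E
```

```text
t 23.02 turn [0.0016, -0.0025, 0.2717] shift [91.9, -454.3, -77.3] w 15.0 F [-0.5, 0.6, 8.6]
```

jog_arm(motion=[[0,0,0,0,0,-45,8],[0,0,0,10,-10,-90,8],[0,0,0.03,25,-55,-92,8],[0,0,0.07,45,-110,-92,8],[0,0,0.12,62,-165,-92,8],[0,0,0.16,76,-223,-92,8],[0,0,0.2,84,-280,-92,8],[0,0,0.24,89,-335,-92,8],[0,0,0.272,91,-395,-92,8],[0,0,0.272,92,-454,-92,8]])

```text
t: 24.28
eef_pos: [0.4332, 0.1587, 0.1045]
tool_rot: [-0.0, 0.998, -0.07, 0.001]
contact_force: [0.5, -0.4, -0.6]
gripper_width: 0.175
grasp_force: 58.7
```

```bash
python3 - <<'E'
from h import *
o=(.5484,.1407);a=-.139
x,y=at(o,a,-.088-.0275);goto(x,y,.035,a)
E
```

```text
t 24.27 turn [-0.0005, -0.0017, -0.0009] shift [1.0, 1.9, 69.5] w 14.9 F [0.5, -0.4, -0.6]
```

jog_arm(motion=[[0,0,0,1,0.5,30,8],[0,0,0,1,0.5,55,8],[0,0,0,1,0.5,69,8],[0,0,0,1,0.5,69,8],[0,0,0,1,0.5,69,8]])

```text
t: 24.9
eef_pos: [0.4347, 0.1563, 0.0355]
tool_rot: [-0.0, 0.998, -0.07, 0.001]
contact_force: [-0.0, -0.6, -0.5]
gripper_width: 0.176
grasp_force: 58.7
```

```bash
cat >> h.py <<'E'
def held(p,o,a,z,W):
    "visible plate of the held board in holder coordinates: front edge, lateral offset, yaw error"
    im,f=metric(p,z,*at(o,a,-.088+.015),h=.06);g=big(masks(im)[0]);ys,xs=np.nonzero(g)
    P=np.array([f((x,y)) for x,y in zip(xs,ys)])-np.array(o);e=np.array([np.cos(a),np.sin(a)]);u=P@e;v=P@[-e[1],e[0]]
    fr=np.percentile(u,99.7);b=np.arange(fr-.045,fr-.003,.001)
    L=np.array([[np.percentile(v[(u>q)&(u<q+.001)],1),np.percentile(v[(u>q)&(u<q+.001)],99)] for q in b])
    print("front",round(fr*1e3,1),"lat",round(np.median(L.mean(1))*1e3,1),"w",round(np.median(L[:,1]-L[:,0])*1e3,1),"yawerr",round(np.polyfit(b,L.mean(1),1)[0],3))
E
python3 - <<'E'
from h import *
o=(.5484,.1407);a=-.139
p=wrist();save(p,"w6.png");held(p,o,a,bot.get_obs()["eef_pos"][2]-.0133+.005,.03)
try:print(holder2(p,(.528,.1427),.052,a))
except Exception as e:print(e)
x,y=at(o,a,-.088-.0275);goto(x,y,.025,a)
E
```

```text
front -42.6 lat -0.0 w 29.3 yawerr 0.008
zero-size array to reduction operation minimum which has no identity
t 24.95 turn [-0.0008, -0.0015, -0.0007] shift [-0.8, -0.2, 10.6] w 14.8 F [0.2, 0.2, -0.1]
```

View pics/w6.png

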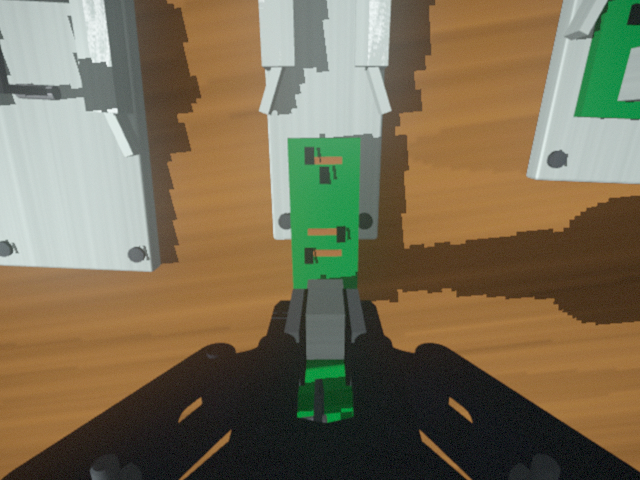

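The board sits central in the channel: its centre is at col 324, the floor spans cols 270-381 and the guides are symmetric. I slide it in.

jog_arm(motion=[[0,0,0,0,0,6,8],[0,0,0,0,0,10.5,8],[0,0,0,8,0,10.5,8],[0,0,0,18,0,10.5,8],[0,0,0,28,0,10.5,8],[0,0,0,38,0,10.5,8],[0,0,0,48,0,10.5,8],[0,0,0,57,0,10.5,8],[0,0,0,64,0,10.5,8],[0,0,0,64,0,10.5,8]])

```text
t: 26.2
eef_pos: [0.498, 0.1473, 0.0243]
tool_rot: [-0.0, 0.998, -0.07, 0.0]
contact_force: [-0.0, -0.3, -1.2]
gripper_width: 0.177
grasp_force: 58.7
```

jog_arm(motion=[[0,0,0,2,0,0.5,8],[0,0,0,4,0,1,8],[0,0,0,6,0,1,8],[0,0,0,7,0,1,8],[0,0,0,8,0,1,8],[0,0,0,8,0,1,8]])

```text
t: 26.95
eef_pos: [0.5034, 0.1467, 0.0233]
tool_rot: [0.0, 0.998, -0.069, -0.001]
contact_force: [-7.5, 1.5, 7.4]
gripper_width: 0.176
grasp_force: 60.0
```

```bash
python3 - <<'E'
from h import *
o=(.5484,.1407);a=-.139
x,y=at(o,a,-.018-.028);goto(x,y,.025,a)
E
```

```text
t 26.95 turn [0.0009, 0.0029, 0.0007] shift [-0.6, -0.3, -1.7] w 15.0 F [-7.5, 1.5, 7.4]
```

jog_arm(motion=[[0,0,0,-2,0,0,40],[0,0,0,-2,0,0,40],[0,0,0,-2,0,0,40],[0,0,0,-2,0,-30,40],[0,0,0,-2,0,-80,40],[0,0,0,-2,0,-130,40],[0,0,0,-2,0,-150,40],[0,0,0,-2,0,-150,40]])

```text
t: 27.95
eef_pos: [0.5047, 0.1468, 0.1749]
tool_rot: [-0.001, 0.998, -0.07, 0.002]
contact_force: [-1.1, -0.3, -1.2]
gripper_width: 0.468
grasp_force: 0.0
```

```bash
python3 - <<'E'
from h import *
o=(.5484,.1407);a=-.139
p=wrist();b=at(o,a,-.018);print(np.round(b,4),board(p,b,.015))
print([(round(d["score"],2),np.round(d["xy"],1)) for d in bot.tip_of("clip_small_knob",p)[:3]],[proj(p,knob(o,a,t)).round(1) for t in(1.6,1.8,2)])
k=knob(o,a,2.);goto(k[0],k[1],k[2]-.019,a)
E
```

```text
[0.5306 0.1432] {'plate': array([0.5306, 0.1433]), 'yaw': np.float64(3.027), 'dims': array([88.6, 29.7]), 'can': array([0.5344, 0.144 ]), 'canpred': array([0.5584, 0.1401])}
[(0.65, array([326.9,  60.3]))] [array([325.1,  84.6]), array([325.1,  71.4]), array([325.1,  60.8])]
t 28.05 turn [0.0005, 0.0007, -0.0005] shift [118.3, -1.0, 123.7] w 39.9 F [-1.0, -0.2, -0.7]
```

jog_arm(motion=[[0,0,0,40,0,0,45],[0,0,0,80,0,0,45],[0,0,0,117,0,20,45],[0,0,0,118,0,70,45],[0,0,0,118,0,123,45],[0,0,0,118,0,123,45],[0,0,0,118,0,123,10],[0,0,0,118,0,123,10],[0,0,0,118,0,123,10],[0,0,0,118,0,123,10]], grip_force=30)

```text
t: 29.3
eef_pos: [0.6217, 0.1305, 0.0519]
tool_rot: [-0.001, 0.998, -0.07, 0.002]
contact_force: [2.3, 1.1, 3.0]
gripper_width: 0.207
grasp_force: 29.5
```

jog_arm(motion=[[0,0,0,-8,0,-8,10],[0,0,0,-20,0,-13,10],[0,0,0,-32,0,-16,10],[0,0,0,-44,0,-16,10],[0,0,0,-56,0,-12,10],[0,0,0,-67,0,-5,10],[0,0,0,-73,0,2,10],[0,0,0,-73,0,2,10],[0,0,0,-73,0,2,45],[0,0,0,-73,0,2,45]])

```text
t: 30.55
eef_pos: [0.5475, 0.1394, 0.0479]
tool_rot: [0.001, 0.998, -0.07, -0.001]
contact_force: [0.5, -0.2, -1.0]
gripper_width: 0.529
grasp_force: 0.0
```

```bash
python3 - <<'E'
from h import *
x,y=at((.5499,.2656),-.188,-.07);goto(x,y,.2,-.188)
E
```

```text
t 30.55 turn [0.0013, 0.001, 0.048] shift [-85.3, -128.5, -152.2] w 45.2 F [0.5, -0.2, -1.0]
```

jog_arm(motion=[[0,0,0,0,0,-45,45],[0,0,0,-5,-5,-100,45],[0,0,0.02,-40,-50,-152,45],[0,0,0.048,-65,-95,-152,45],[0,0,0.048,-85,-128,-152,45],[0,0,0.048,-85,-128,-152,45],[0,0,0.048,-85,-128,-152,45]])

```text
t: 31.42
eef_pos: [0.4819, 0.2775, 0.1998]
tool_rot: [0.001, 0.996, -0.094, -0.0]
contact_force: [-0.3, -0.7, 0.3]
gripper_width: 0.528
grasp_force: 0.0
```

```bash
python3 - <<'E'
from h import *
p=wrist();save(p,"w7.png")
h=holder2(p,(.53,.269),.08);print(h)
for n,o,a in(("small",(.5484,.1407),-.139),("large",h["org"],h["yaw"])):
  print(n,[(round(d["score"],2),np.round(d["xy"],1)) for d in bot.tip_of(f"clip_{n}_knob",p)[:4]],[proj(p,knob(o,a,t)).round(1) for t in(0,.11,.3)])
k=knob(h["org"],h["yaw"],0);goto(k[0],k[1],.037,h["yaw"])
E
```

```text
{'org': array([0.5499, 0.2653]), 'yaw': np.float64(-0.189), 'w': np.float64(80.2)}
small [(0.91, array([490.7, 115.6]))] [array([484.1, 116.6]), array([487.1, 113. ]), array([492.2, 104.9])]
large [(0.74, array([107.8, 135.5])), (0.63, array([325.7, 147.2]))] [array([323.7, 146. ]), array([323.7, 143.1]), array([323.7, 136.1])]
t 31.57 turn [0.0011, 0.0001, -0.001] shift [60.7, -1.4, 162.9] w 45.0 F [0.2, -0.1, -0.4]
```

View pics/w7.png

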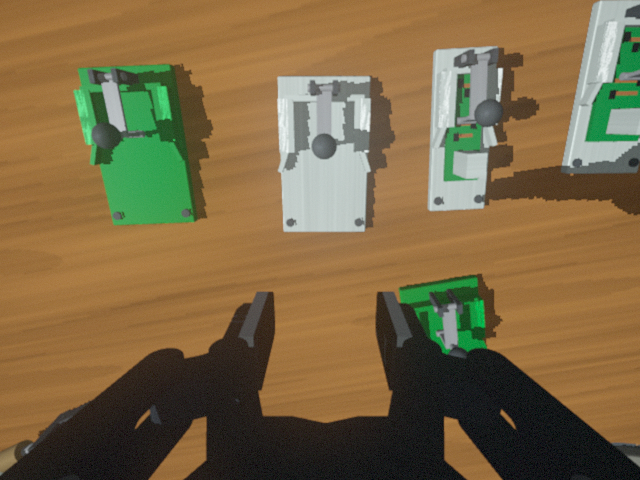

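The small clip is shut on its board (ball at (488,112)). The silver large holder is centred at col 323 with its ball at (324,146), and the green look-alike is to the left. I raise the large clip.

jog_arm(motion=[[0,0,0,30,-1,20,40],[0,0,0,61,-1,60,40],[0,0,0,61,-1,110,40],[0,0,0,61,-1,145,40],[0,0,0,61,-1,163,40],[0,0,0,61,-1,163,40],[0,0,0,61,-1,163,10],[0,0,0,61,-1,163,10],[0,0,0,61,-1,163,10],[0,0,0,61,-1,163,10]], grip_force=30)

```text
t: 32.83
eef_pos: [0.542, 0.267, 0.0383]
tool_rot: [0.001, 0.996, -0.094, 0.0]
contact_force: [-1.4, -3.8, 1.9]
gripper_width: 0.208
grasp_force: 29.2
```

jog_arm(motion=[[0,0,0,7,0,-11,10],[0,0,0,16,0,-20,10],[0,0,0,27,0,-25,10],[0,0,0,40,0,-28,10],[0,0,0,52,0,-28,10],[0,0,0,64,0,-24,10],[0,0,0,75,0,-17,10],[0,0,0,79,0,-13,10],[0,0,0,79,0,-13,10],[0,0,0,79,0,-13,10]])

```text
t: 34.08
eef_pos: [0.6233, 0.2517, 0.0533]
tool_rot: [0.0, 0.995, -0.095, 0.003]
contact_force: [1.4, -7.0, 7.0]
gripper_width: 0.193
grasp_force: 29.0
```

```bash
python3 - <<'E'
from h import *
p=bot.read_camera("top");b=board(p,(.5687,-.2443));print(b)
goto(*b["canpred"],.19,b["yaw"])
E
```

```text
{'plate': array([ 0.5687, -0.2451]), 'yaw': np.float64(-0.649), 'dims': array([89.7, 59.2]), 'can': array([ 0.5476, -0.2281]), 'canpred': array([ 0.5464, -0.2281])}
t 34.12 turn [-0.0019, -0.006, 0.4592] shift [15.9, 485.6, -136.8] w 16.5 F [1.4, -7.8, 7.1]
```

jog_arm(motion=[[0,0,0,0,0,0,45],[0,0,0,0,0,0,45],[0,0,0,0,0,0,45],[0,0,0,0,0,-45,45],[0,0,0,0,0,-100,45],[0,0,0,0,30,-137,45],[0,0,0.1,2,75,-137,45],[0,0,0.2,5,130,-137,45],[0,0,0.3,8,185,-137,45],[0,0,0.4,10,240,-137,45]])

```text
t: 35.38
eef_pos: [0.5841, 0.0149, 0.1875]
tool_rot: [-0.0, 0.957, -0.291, 0.0]
contact_force: [0.2, -0.3, -0.4]
gripper_width: 0.525
grasp_force: 0.0
```

```bash
python3 - <<'E'
from h import *
o=(.5499,.2653)
p=bot.read_camera("top");print([(round(d["score"],2),np.round(d["xy"],1)) for d in bot.tip_of("clip_large_knob",p)[:5]],[proj(p,knob(o,-.189,t)).round(1) for t in(0,1.5,1.7,1.9,2)])
goto(.5464,-.228,.19,-.649)
E
```

```text
[(0.66, array([148.7, 222.7])), (0.65, array([231.4, 207.5])), (0.54, array([201.1, 138.8])), (0.53, array([269.5, 348.5]))] [array([225.1, 242.9]), array([228.8, 212.8]), array([230.1, 208.8]), array([231.4, 205.4]), array([232.1, 204. ])]
t 35.48 turn [0.0039, -0.0017, 0.0503] shift [102.3, 215.9, -1.8] w 45.0 F [-0.2, 0.1, -0.2]
```

Large clip is up. On to the large board.

jog_arm(motion=[[0,0,0.01,25,54,-2,45],[0,0,0.03,51,108,-2,45],[0,0,0.05,77,162,-2,45],[0,0,0.05,102,216,-2,45],[0,0,0.05,102,216,-2,45],[0,0,0.05,102,216,-2,45],[0,0,0.05,102,216,-2,45]])

```text
t: 36.35
eef_pos: [0.5504, -0.218, 0.1893]
tool_rot: [-0.0, 0.95, -0.312, -0.0]
contact_force: [0.8, -0.2, 0.8]
gripper_width: 0.523
grasp_force: 0.0
```

```bash
python3 - <<'E'
from h import *
p=wrist();b=board(p,(.5687,-.245));print(b);goto(*b["canpred"],.012,b["yaw"])
print([(round(d["score"],2),np.round(d["xy"]),ray(p,d["xy"],0)[:2].round(4)) for d in bot.tip_of("board_large",p)[:2]])
E
```

```text
{'plate': array([ 0.5672, -0.2437]), 'yaw': np.float64(-0.646), 'dims': array([90.4, 58.3]), 'can': array([ 0.5451, -0.2267]), 'canpred': array([ 0.5449, -0.2269])}
t 36.4 turn [-0.0008, 0.0002, 0.0121] shift [0.9, 10.5, 177.3] w 44.6 F [0.8, -0.0, 0.6]
[(0.78, array([335., 178.]), array([ 0.5682, -0.2432]))]
```

jog_arm(motion=[[0,0,0.012,1,10,50,40],[0,0,0.012,1,10,100,40],[0,0,0.012,1,10,150,40],[0,0,0.012,1,10,177,40],[0,0,0.012,1,10,177,40],[0,0,0.012,1,10,177,8],[0,0,0.012,1,10,177,8],[0,0,0.012,1,10,177,8],[0,0,0.012,1,10,177,8],[0,0,0.012,1,10,177,8]], grip_force=60)

```text
t: 37.7
eef_pos: [0.5459, -0.2291, 0.014]
tool_rot: [-0.0, 0.948, -0.319, 0.002]
contact_force: [-1.0, 0.9, 7.4]
gripper_width: 0.173
grasp_force: 59.6
```

```bash
python3 - <<'E'
from h import *
o=(.5499,.2653);a=-.189
x,y=at(o,a,-.088-.028);goto(x,y,.105,a);print(x,y)
E
```

```text
t 37.7 turn [-0.0005, -0.0031, -0.4601] shift [-399.3, -344.8, -91.7] w 14.8 F [-1.0, 0.9, 7.4]
0.4359656580544716 0.2870937083911709
```

jog_arm(motion=[[0,0,0,0,0,-45,8],[0,0,0,0,0,-92,8],[0,0,-0.05,-35,-30,-100,8],[0,0,-0.1,-75,-65,-100,8],[0,0,-0.16,-118,-102,-100,8],[0,0,-0.22,-160,-138,-100,8],[0,0,-0.28,-203,-175,-100,8],[0,0,-0.34,-245,-212,-100,8],[0,0,-0.4,-287,-248,-100,8],[0,0,-0.46,-325,-280,-100,8]])

```text
t: 38.95
eef_pos: [0.4545, 0.1925, 0.113]
tool_rot: [-0.0, 0.996, -0.093, 0.001]
contact_force: [1.0, 0.0, 0.5]
gripper_width: 0.173
grasp_force: 58.7
```

```bash
python3 - <<'E'
from h import *
o=(.5499,.2653);a=-.189
x,y=at(o,a,-.088-.028);goto(x,y,.035,a)
E
```

```text
t 38.95 turn [-0.0006, -0.0013, 0.0022] shift [-35.9, -89.4, 78.0] w 14.8 F [1.0, 0.0, 0.5]
```

jog_arm(motion=[[0,0,0.002,-18,-45,0,8],[0,0,0.002,-36,-87,0,8],[0,0,0.002,-36,-87,35,8],[0,0,0.002,-36,-87,65,8],[0,0,0.002,-36,-87,77,8],[0,0,0.002,-36,-87,77,8],[0,0,0.002,-36,-87,77,8]])

```text
t: 39.83
eef_pos: [0.4367, 0.2833, 0.0364]
tool_rot: [-0.001, 0.995, -0.096, 0.001]
contact_force: [-0.5, 0.1, -1.0]
gripper_width: 0.174
grasp_force: 58.8
```

```bash
python3 - <<'E'
from h import *
o=(.5499,.2653);a=-.189
p=wrist();save(p,"w8.png");held(p,o,a,bot.get_obs()["eef_pos"][2]-.014+.005,.058)
x,y=at(o,a,-.088-.028);goto(x,y,.0255,a)
E
```

```text
front -43.7 lat -3.6 w 57.0 yawerr 0.004
t 39.88 turn [-0.0015, -0.0016, -0.0026] shift [-1.5, -3.5, 10.9] w 14.7 F [0.1, -0.2, -0.5]
```

View pics/w8.png

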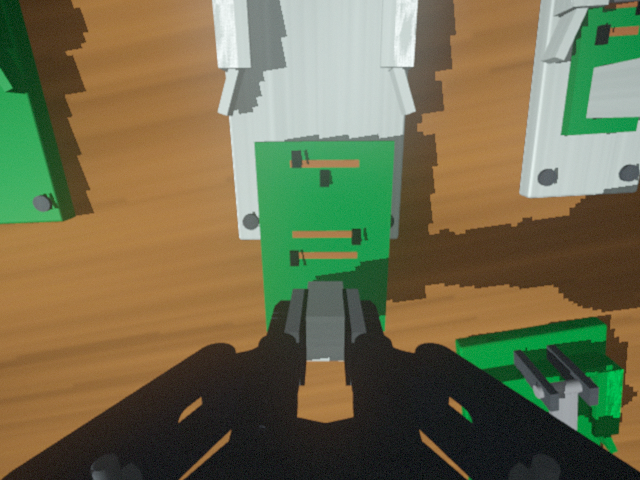

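The board sits about 3.5 mm right of the channel: its centre is at col 325 and the floor centre at col 317. I correct this by -3.5 mm in tool y while lowering, then slide.

jog_arm(motion=[[0,0,-0.003,0,-3.5,5,8],[0,0,-0.003,0,-3.5,10.5,8],[0,0,-0.003,8,-3.5,10.5,8],[0,0,-0.003,18,-3.5,10.5,8],[0,0,-0.003,28,-3.5,10.5,8],[0,0,-0.003,38,-3.5,10.5,8],[0,0,-0.003,48,-3.5,10.5,8],[0,0,-0.003,58,-3.5,10.5,8],[0,0,-0.003,65,-3.5,10.5,8],[0,0,-0.003,65,-3.5,10.5,8]])

```text
t: 41.12
eef_pos: [0.501, 0.2737, 0.0247]
tool_rot: [-0.0, 0.996, -0.094, 0.0]
contact_force: [0.7, 0.2, -1.0]
gripper_width: 0.174
grasp_force: 58.7
```

jog_arm(motion=[[0,0,0,2,0,0.5,8],[0,0,0,4,0,1,8],[0,0,0,6,0,1,8],[0,0,0,7,0,1,8],[0,0,0,8,0,1,8],[0,0,0,8,0,1,8]])

```text
t: 41.88
eef_pos: [0.5065, 0.2733, 0.024]
tool_rot: [0.0, 0.996, -0.093, -0.001]
contact_force: [-7.0, 0.1, 8.8]
gripper_width: 0.173
grasp_force: 60.0
```

```bash
python3 - <<'E'
from h import *
o=(.5499,.2653);a=-.189
x,y=at(o,a,-.018-.028);goto(x,y,.025,a)
E
```

```text
t 41.88 turn [0.0003, 0.0021, 0.002] shift [-1.9, -0.3, -1.0] w 14.7 F [-7.0, 0.1, 8.8]
```

jog_arm(motion=[[0,0,0,-2,0,0,40],[0,0,0,-2,0,0,40],[0,0,0,-2,0,0,40],[0,0,0,-2,0,-30,40],[0,0,0,-2,0,-80,40],[0,0,0,-2,0,-130,40],[0,0,0,-2,0,-150,40],[0,0,0,-2,0,-150,40]])

```text
t: 42.88
eef_pos: [0.5075, 0.2733, 0.1755]
tool_rot: [-0.001, 0.996, -0.094, 0.002]
contact_force: [0.2, -0.1, -0.1]
gripper_width: 0.469
grasp_force: 0.0
```

```bash
python3 - <<'E'
from h import *
o=(.5499,.2653);a=-.189
p=wrist();save(p,"w9.png");b=at(o,a,-.018);print(np.round(b,4),board(p,b,.015))
print([(round(d["score"],2),np.round(d["xy"],1)) for d in bot.tip_of("clip_large_knob",p)[:3]],[proj(p,knob(o,a,t)).round(1) for t in(1.6,1.8,2)])
k=knob(o,a,2.);goto(k[0],k[1],k[2]-.019,a)
E
```

```text
[0.5322 0.2687] {'plate': array([0.5322, 0.2687]), 'yaw': np.float64(2.967), 'dims': array([88.9, 57.9]), 'can': array([0.5338, 0.2707]), 'canpred': array([0.5597, 0.2638])}
[(0.87, array([325.7,  61.7])), (0.66, array([ 96.8, 177.3]))] [array([325.1,  86.4]), array([325.2,  73.2]), array([325.2,  62.7])]
t 42.98 turn [0.0009, 0.0006, 0.0005] shift [117.0, -1.4, 124.1] w 40.3 F [-0.7, -0.2, -1.1]
```

View pics/w9.png

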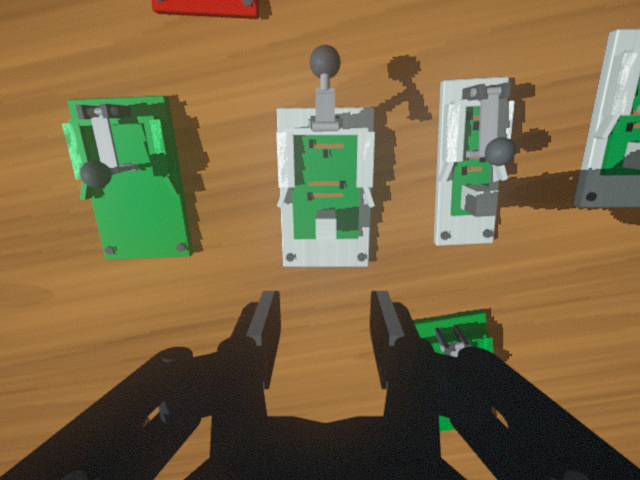

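The large board is home, and its clip is fully raised with the ball at (325,62). I lower it.

jog_arm(motion=[[0,0,0,40,-1,0,45],[0,0,0,80,-1,0,45],[0,0,0,117,-1,20,45],[0,0,0,117,-1,70,45],[0,0,0,117,-1,123,45],[0,0,0,117,-1,123,45],[0,0,0,117,-1,123,10],[0,0,0,117,-1,123,10],[0,0,0,117,-1,123,10],[0,0,0,117,-1,123,10]], grip_force=30)

```text
t: 44.22
eef_pos: [0.6227, 0.2517, 0.0524]
tool_rot: [-0.0, 0.996, -0.094, 0.001]
contact_force: [0.9, -2.1, 3.3]
gripper_width: 0.206
grasp_force: 29.5
```

jog_arm(motion=[[0,0,0,-8,0,-8,10],[0,0,0,-20,0,-13,10],[0,0,0,-32,0,-16,10],[0,0,0,-44,0,-16,10],[0,0,0,-56,0,-12,10],[0,0,0,-67,0,-5,10],[0,0,0,-73,0,2,10],[0,0,0,-73,0,2,10],[0,0,0,-73,0,2,45],[0,0,0,-73,0,2,45]])

```text
t: 45.48
eef_pos: [0.5497, 0.2662, 0.0487]
tool_rot: [-0.0, 0.996, -0.094, -0.0]
contact_force: [-0.4, -0.3, -0.3]
gripper_width: 0.527
grasp_force: 0.0
```

jog_arm(motion=[[0,0,0,0,0,-45,45],[0,0,0,0,0,-100,45],[0,0,0,-45,40,-152,45],[0,0,0,-85,90,-190,45],[0,0,0,-85,120,-200,45],[0,0,0,-85,120,-200,45],[0,0,0,-85,120,-200,45]])

```text
t: 46.35
eef_pos: [0.4441, 0.1641, 0.249]
tool_rot: [-0.0, 0.996, -0.094, 0.001]
contact_force: [-0.1, 0.0, -0.3]
gripper_width: 0.531
grasp_force: 0.0
```

```bash
python3 - <<'E'
from h import *
p=wrist();save(p,"w10.png")
for n,o,a in(("small",(.5484,.1407),-.139),("medium",(.5578,.0019),-.18),("large",(.5499,.2653),-.189)):
  print(n,[(round(d["score"],2),np.round(d["xy"],1)) for d in bot.tip_of(f"clip_{n}_knob",p)[:3]],[proj(p,knob(o,a,t)).round(1) for t in(0,.11,.3)])
  b=at(o,a,-.018);print(np.round(b,4),[(round(d["score"],2),ray(p,d["xy"],.01)[:2].round(4)) for d in bot.tip_of("board_"+n,p)[:3]])
E
```

```text
small [(0.8, array([330.5,  99.7])), (0.65, array([327.7, 112.4]))] [array([329.5,  99. ]), array([329.5,  95.6]), array([329.3,  88. ])]
[0.5306 0.1432] [(0.91, array([0.5319, 0.1464]))]
medium [(0.64, array([487.8,  48.4])), (0.36, array([210.3, 117.2]))] [array([486.8,  54.8]), array([489.6,  50.5]), array([494.5,  41.3])]
[0.5401 0.0051] [(0.82, array([0.5391, 0.0038]))]
large [(0.78, array([191.9, 120.3])), (0.76, array([332.9, 315.5])), (0.67, array([  5.2, 118.3]))] [array([193.4, 124.9]), array([191.2, 122. ]), array([187.4, 115.4])]
[0.5322 0.2687] [(0.82, array([0.5344, 0.2696])), (0.41, array([0.5341, 0.1468]))]
```

View pics/w10.png

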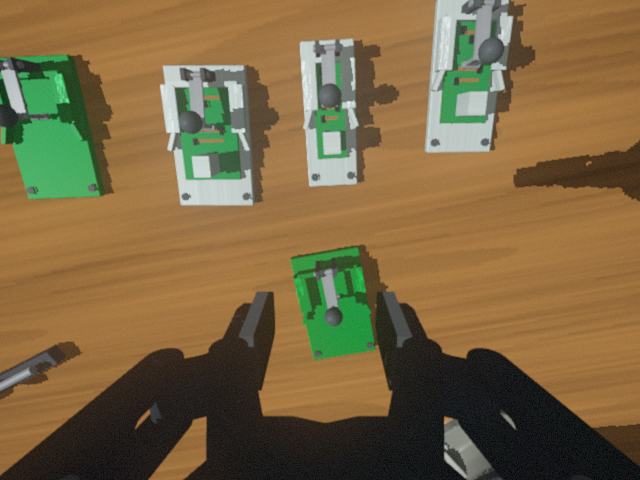

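All three boards are home and all the clips are shut on them (balls at (191,122), (330,96) and (490,49)). The gripper is clear, so I hand in.

```bash
python3 -c "
from h import *
print(bot.hand_in())"
```

```text
the job is handed in; nothing more can be done
None
```

I handed the job in at about 46 s: the last wrist-camera view showed all three boards fully home in their own holders and every clip down, and nothing suggested the lens, cup or wrench had been touched; `bot.hand_in()` returned no verdict.

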